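# Strip the tested brass bracket from its test stud

## Robot

A 6-joint arm with a two-finger parallel gripper is mounted at the origin on the work surface. World frame = base frame: x ahead of the robot, y to its left, z up, the work surface at z = 0. Lengths are in m, angles in rad, forces in N, time in s.
With the tool pointing down it reaches from about 0.3 to 0.775 m from the base axis. Payload 14.6 kg.
Tool frame: the origin (TCP) lies midway between the tips of the shut fingers; the grasp point (between the pads) lies 19 mm behind it; z points along the fingers, y is the direction in which the jaws open and shut (so a half turn about z gives the same grasp; the last joint's range is limited). The gripper opens to 94 mm and grips with 3 to 60 N. Pads are 16 mm wide; open, the fingers measure 119 mm over their backs; the gripper's body (75 mm by 177 mm) begins 78 mm behind the grasp point.
Start: joints at [1.042, 0.3, 1.521, -0, 1.321, -0.067], TCP at [0.245, 0.492, 0.205] pointing down, gripper open.
Joint ranges: [-3.03, 3.03], [-0.79, 2.21], [0.23, 2.52], [-1.04, 4.18], [0, 3.07], [-2.55, 2.55]. Speed limits (rad/s): [2.22, 2.22, 2.57, 3.14, 3.14, 3.14].

## Interface

Orientations are given as [roll, pitch, yaw] about the fixed x, y, z axes, in that order (R = Rz(yaw) Ry(pitch) Rx(roll)).
In Python, from station import readout, imaging, job gives the robot as it stands.
- The arm moves only by the tool arm_command, never from a script. Its argument "increments" is a list of rows, each an object with "gripper": the opening, from 0 (shut) to 1 (fully open); "slide": the shift along the world's x, y, z in m, a list of three; "yaw": the turn about the world's z in rad. A call has 1 to 8 rows; each row is the pose to reach, as a shift and turn from the pose commanded when the call began; what a row does not reach only later rows make up. A row lasts 1/8 s, in which the tool goes at most 62.5 mm and 10.7 degrees, less where a joint would pass 70% of its speed; a pose out of reach is approached as far as the arm can. A call with a gripper value outside its range is refused whole. The fingers move at their own pace and stop on an object; "grip_force" is the grip in N (left out, the last holds). Time passes only in rows, so rows that repeat a pose let the fingers close. It gives the time, the measured TCP pose, the force and the opening at its end, in the units of the state.
- readout.get_obs(): the state, without advancing time (a new reading comes with each control period).
- imaging.camera(name): name is "side" or "top"; returns a dict with "color" (420x560x3 uint8, red, green, blue), "mtx" (3x3 intrinsics, pixels), "D" ([k1, k2, p1, p2, k3] as OpenCV has them; the pictures are not rectified), "rvec" (rotation vector, rad) and "tvec" (3), from world to camera coordinates, as OpenCV has them. Camera axes: x right, y down, z forward; pixel columns grow to the right and rows downward; lengths in m; the calibration is good to about 2 mm. A picture is of the moment at which its call begins. There is no depth.
- job.hand_in(): hands the job in, once; it reports no verdict.
The state is a dict: "time_s": time; "qpos": joint angles; "joint_vel": joint speeds; "tau": joint torques, N m; "ee_pos": TCP position; "eef_rot": TCP orientation; "force": force on the tool from outside, world axes, zero at the start; "moment": the same for the moment, N m; "grip_width": finger opening in m.
Only numpy, scipy, OpenCV 4.12 (cv2) and the standard library are available. Lean on these libraries where they do the work, as an engineer would, in place of code of your own. Each camera call takes 0.05 s, during which the arm holds its last target. There are 200 camera calls.

## Task

The brass lamp bracket has passed its earth test, so take it off its test stud: first the orange wing nut, then the black spacer, then the brass bracket, one at a time, each lifted off and set down (not dropped) in the blue tray before the next is taken. At the end all three rest on the floor of the tray, none on top of another, the bracket flat. The nut is already unscrewed and everything lifts straight up.

Things in the scene. Friction and masses are not known exactly. Their poses are not given: they have to be found in the camera images.
- wingnut_center (a point): Orange wing nut, top of the loose stack on the stud. Round hub 24 mm wide, 18 high, 15 mm smooth bore (lifts straight off); two wings 7 mm thick along its own x, 62 mm tip to tip, rising to 27 mm above the hub's underside. About 40 g. The point is on the bore's axis, 9 mm above the underside; z up the bore. At the start the underside is 58 mm and the steel stud's top (11 mm thick) 74 mm above the table.
- spacer_center (a point): Black plastic spacer ring under the wing nut: 36 mm wide, 18 mm high, 15 mm bore, about 40 g. The point is its centre, 9 mm above its underside; z along the bore. At the start its underside is 40 mm above the table, on the brass bracket. A like stand nearby (dark steel bracket, white spacer, steel wing nut, 85 mm high) is clamped tight and stays as it is.
- bracket_center (a point): Brass bracket, lowest on the stud: a bridge 90 mm long (own x), 34 wide (own y), 18 high: a 6 mm plate with a 15 mm bore, and a 5 mm leg turned down at each end. About 120 g. The point is on the bore's axis, 9 mm above the legs' feet. At the start the feet are 22 mm above the table and the plate rests on a round boss 24 mm wide on a black base 100 mm square, 12 mm high; its long edges are free below.
- tray: Fixed blue open tray, empty, 160 mm (own x axis) by 240 mm (own y axis) outside, 28 mm high, walls 4 mm and floor 4 mm thick. The origin is the centre of its underside, on the table; z up.

How it is judged:
On the way, in this order (a step that is already met when the one before it is completed fails the run):
1. the orange wing nut is let go in the tray (x of wingnut_center in the frame of tray between -0.08 and 0.08 m and y of wingnut_center in the frame of tray between -0.12 and 0.12 m and z of wingnut_center in the frame of tray between 0 and 0.026 m and contact force between the fingers and wingnut below 0.1 N and linear speed of wingnut below 0.05 m/s), for 0.2 s.
2. the black spacer is let go in the tray (x of spacer_center in the frame of tray between -0.08 and 0.08 m and y of spacer_center in the frame of tray between -0.12 and 0.12 m and z of spacer_center in the frame of tray between 0 and 0.026 m and contact force between the fingers and spacer below 0.1 N and linear speed of spacer below 0.05 m/s), for 0.2 s.
3. the brass bracket is let go in the tray (x of bracket_center in the frame of tray between -0.08 and 0.08 m and y of bracket_center in the frame of tray between -0.12 and 0.12 m and z of bracket_center in the frame of tray between 0 and 0.02 m and contact force between the fingers and bracket below 0.1 N and linear speed of bracket below 0.05 m/s), for 0.2 s.
At the end, for the whole second after the job is handed in: Nut, spacer and bracket are all inside the tray's outline, at rest and released, none stacked on another: the centres of the nut and spacer less than 26 mm, and of the bracket less than 20 mm, above the tray's underside (they lie at 13 mm when flat) (all of step 1 and all of step 2 and all of step 3); the robot touches nothing.
It fails at once if the spacer is carried off with the nut still on it (horizontal distance between wingnut_center and spacer_center below 0.02 m and distance between wingnut_center and spacer_center below 0.05 m and distance of spacer_center from where it was at the start of the episode above 0.02 m and not (x of wingnut_center in the frame of tray between -0.08 and 0.08 m and y of wingnut_center in the frame of tray between -0.12 and 0.12 m and z of wingnut_center in the frame of tray between 0 and 0.04 m)).
It fails at once if the bracket is carried off with the spacer still on it (horizontal distance between spacer_center and bracket_center below 0.02 m and distance between spacer_center and bracket_center below 0.05 m and distance of bracket_center from where it was at the start of the episode above 0.02 m and not (x of spacer_center in the frame of tray between -0.08 and 0.08 m and y of spacer_center in the frame of tray between -0.12 and 0.12 m and z of spacer_center in the frame of tray between 0 and 0.04 m)).
It fails at once if a part is dropped from more than about 30 mm instead of set down ((linear speed of wingnut above 0.8 m/s and contact force between the fingers and wingnut below 0.01 N) or (linear speed of spacer above 0.8 m/s and contact force between the fingers and spacer below 0.01 N) or (linear speed of bracket above 0.8 m/s and contact force between the fingers and bracket below 0.01 N)).
It also fails if it takes over 72 s, if anything falls off the work surface, if the arm or the gripper's body presses on something with over 40 N, if the wrist force passes 120 N, or if a joint passes its speed limit or range.

## Working session

There is one attempt and no reset: what is moved stays moved. The work goes in short steps, Python scripts to look and compute and a tool call to move; the robot and the scene stay as the last step left them, time stands still between calls to the robot, and variables do not carry over. Pictures are saved under pics/ and viewed, about 8 in all and at most 12, crops included, and the job is handed in when it is done.

Besides the shell and the picture viewer there is one more tool, called after "Request:" by a JSON object that holds its "method" and its "body", one argument or row to a line. arm_command: Moves the arm, as the interface text tells. Its arguments: {"type":"object","properties":{"increments":{"type":"array","items":{"type":"object","properties":{"gripper":{"type":"number"},"slide":{"type":"array","items":{"type":"number"}},"yaw":{"type":"number"}}}},"grip_force":{"type":"number"}},"required":["increments"]}

```bash
mkdir -p pics; cat > h.py <<'E'
import numpy as np, cv2
from station import readout, imaging, job
def snap(name,fn=None,box=None,k=1):
    c=imaging.camera(name); im=c["color"][:,:,::-1].copy()
    cv2.imwrite(f"pics/raw_{name}.png",im)
    if fn:
        if box: x0,y0,x1,y1=box; im=im[y0:y1,x0:x1]
        cv2.imwrite("pics/"+fn,cv2.resize(im,None,fx=k,fy=k,interpolation=cv2.INTER_CUBIC))
    return c
def ray(c,p):
    K,D=np.array(c["mtx"],float),np.array(c["D"],float)
    n=cv2.undistortPoints(np.array([[p]],float),K,D)[0,0]
    R=cv2.Rodrigues(np.array(c["rvec"],float))[0]; t=np.array(c["tvec"],float).ravel()
    return -R.T@t, R.T@np.array([n[0],n[1],1])
def at(c,p,z):
    o,d=ray(c,p); return o+d*(z-o[2])/d[2]
def tri(c1,p1,c2,p2):
    o1,d1=ray(c1,p1);o2,d2=ray(c2,p2)
    s=np.linalg.lstsq(np.c_[d1,-d2],o2-o1,rcond=None)[0]
    a,b=o1+d1*s[0],o2+d2*s[1]; return (a+b)/2,np.linalg.norm(a-b)
def proj(c,P):
    return cv2.projectPoints(np.array(P,float).reshape(-1,3),np.array(c["rvec"],float),np.array(c["tvec"],float),np.array(c["mtx"],float),np.array(c["D"],float))[0][:,0]
E
python3 - <<'E'
from h import *
import pickle
a=snap("top");b=snap("side")
pickle.dump((a,b),open("c0.pkl","wb"))
cv2.imwrite("pics/t0.png",cv2.resize(a["color"][:,:,::-1],(784,588)))
cv2.imwrite("pics/s0.png",cv2.resize(b["color"][:,:,::-1],(784,588)))
o=readout.get_obs();print(o["ee_pos"],o["eef_rot"],o["grip_width"],o["time_s"])
for c in(a,b):print(ray(c,(280,210)))
E
```

```text
[0.24494497 0.4921868  0.20495342] [-3.14058598e+00 -8.05181890e-05  2.67978285e+00] 0.09395795890268635 0.1
(array([ 0.43830872, -0.0564282 ,  1.1296377 ]), array([ 0.06556289,  0.02608604, -0.99757078]))
(array([ 0.10203649, -0.64100553,  0.74114378]), array([ 0.42696964,  0.61612189, -0.66190731]))
```

View pics/t0.png

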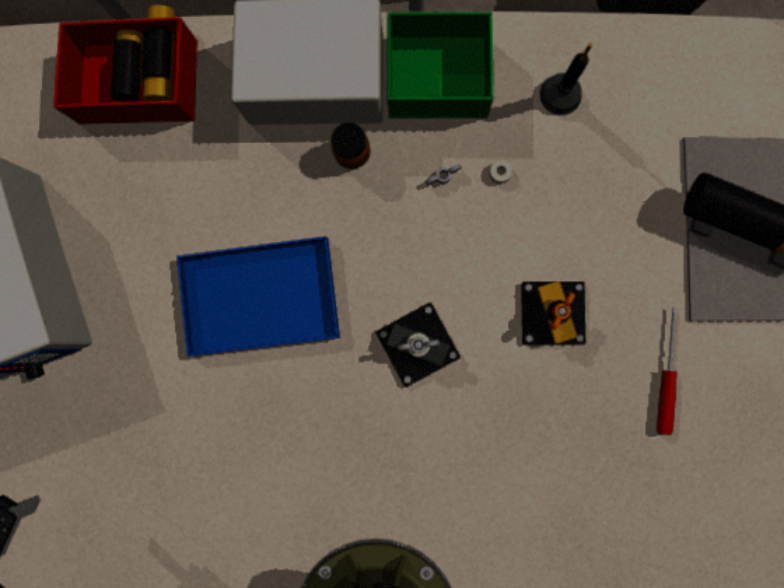

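View pics/s0.png

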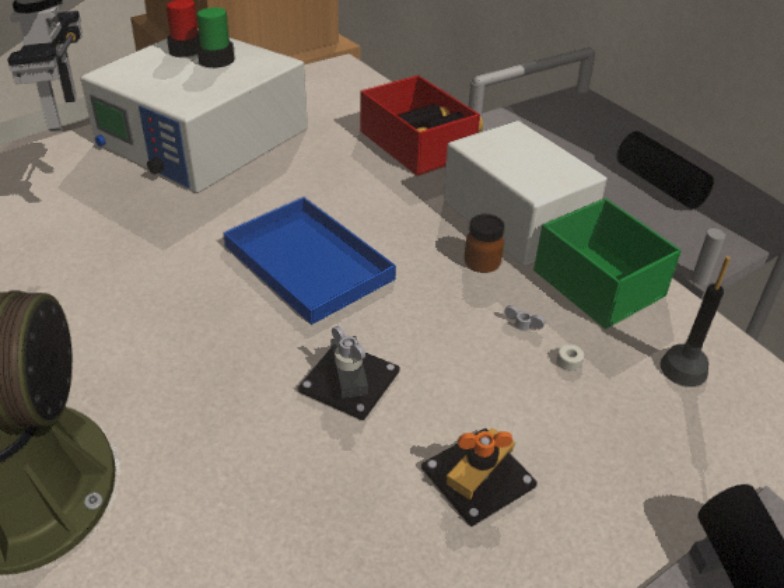

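The top view shows the blue tray (corners about 178,256 / 328,238 / 339,338 / 188,355 at 1.4x) and the orange stack at (562,312). The clamped twin stands between them at (418,345). In the side view the orange stack is at (485,445). I'll enlarge the stack in both views next.

```bash
python3 - <<'E'
from h import *
import pickle
a,b=pickle.load(open("c0.pkl","rb"))
A=a["color"][195:255,365:425,::-1];B=b["color"][295:385,295:385,::-1]
f=lambda i:cv2.resize(i,(400,400),interpolation=cv2.INTER_CUBIC)
cv2.imwrite("pics/c1.png",cv2.convertScaleAbs(np.hstack([f(A),f(B)]),alpha=1.5))
s=1/1.4
for z,pts in((.028,[(178,256),(328,238),(339,338),(188,355)]),(.012,[(522,282),(585,282),(586,346),(521,346)])):
  q=[at(a,(x*s,y*s),z) for x,y in pts]; print(np.round(q,3),np.mean(q,0).round(3),[np.linalg.norm(q[i]-q[i-1]).round(3) for i in range(4)])
q=[at(b,(x*s,y*s),.028) for x,y in[(225,238),(305,201),(395,270),(312,321)]];print(np.round(q,3))
E
```

```text
[[0.571 0.31  0.028]
 [0.598 0.072 0.028]
 [0.443 0.054 0.028]
 [0.416 0.291 0.028]] [0.507 0.182 0.028] [np.float64(0.157), np.float64(0.239), np.float64(0.157), np.float64(0.239)]
[[ 0.53  -0.231  0.012]
 [ 0.53  -0.331  0.012]
 [ 0.43  -0.331  0.012]
 [ 0.43  -0.229  0.012]] [ 0.48  -0.281  0.012] [np.float64(0.1), np.float64(0.1), np.float64(0.101), np.float64(0.103)]
[[0.412 0.275 0.028]
 [0.569 0.297 0.028]
 [0.596 0.066 0.028]
 [0.437 0.035 0.028]]
```

View pics/c1.png

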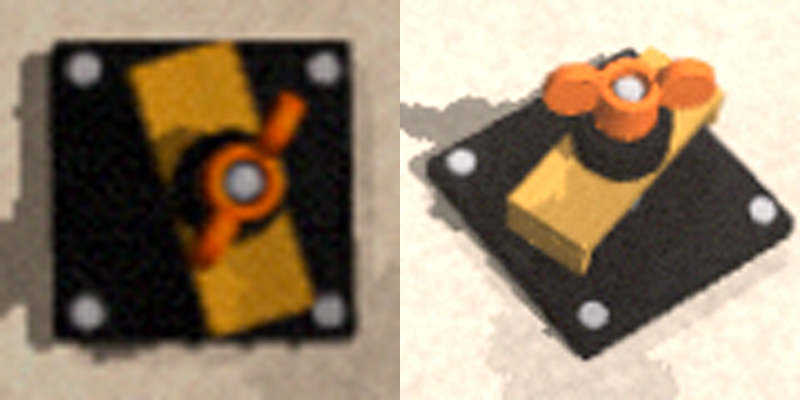

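The crop shows, on the left (top view), the stud top at (245,182), wing tips at (292,103) and (202,260), and bracket corners at (130,70), (237,42), (314,302) and (215,335). On the right (side view) the stud top is at (229,88).

```bash
python3 - <<'E'
from h import *
import pickle
a,b=pickle.load(open("c0.pkl","rb"))
T=lambda u,v:((u+.5)*.15-.5+365,(v+.5)*.15-.5+195)
S=lambda u,v:((u+.5)*.225-.5+295,(v+.5)*.225-.5+295)
print("stud",at(a,T(245,182),.074),at(b,S(229,88),.074),tri(a,T(245,182),b,S(229,88)))
w=[at(a,T(*p),.083) for p in((292,103),(202,260))]; d=w[0]-w[1]
print("wing",np.mean(w,0),np.linalg.norm(d),np.arctan2(d[1],d[0]))
q=np.array([at(a,T(*p),.040) for p in((130,70),(237,42),(314,302),(215,335))])
d=(q[0]+q[1]-q[2]-q[3])/2
print("br",q.mean(0),np.linalg.norm(d),np.linalg.norm(q[0]-q[1]),np.arctan2(d[1],d[0]))
st=at(a,(418/1.4,345/1.4),.075);print("twin",st)
E
```

```text
stud [ 0.48266374 -0.28073284  0.074     ] [ 0.48358075 -0.28062957  0.074     ] (array([ 0.48291499, -0.28080423,  0.07462961]), np.float64(0.0006820484818888548))
wing [ 0.48247964 -0.27948944  0.083     ] 0.05630125991255105 -0.5338398582128989
br [ 0.48248892 -0.28117669  0.04      ] 0.08815383288621183 0.0359513111472065 0.2895656460392799
twin [ 0.43220878 -0.06721202  0.075     ]
```

Request:
{"method": "arm_command", "body": {
  "increments": [
    {"slide": [0.02, -0.06, 0], "yaw": -0.07, "gripper": 1},
    {"slide": [0.035, -0.11, 0], "yaw": -0.07, "gripper": 1},
    {"slide": [0.05, -0.16, 0], "yaw": -0.07, "gripper": 1},
    {"slide": [0.065, -0.21, 0], "yaw": -0.07, "gripper": 1},
    {"slide": [0.08, -0.26, 0], "yaw": -0.07, "gripper": 1},
    {"slide": [0.095, -0.31, 0], "yaw": -0.07, "gripper": 1},
    {"slide": [0.11, -0.36, 0], "yaw": -0.07, "gripper": 1},
    {"slide": [0.12, -0.39, 0], "yaw": -0.07, "gripper": 1}
  ],
  "grip_force": 15
}}

```text
time_s: 1.1
ee_pos: [0.3652, 0.1004, 0.2054]
eef_rot: [-3.142, 0.0, 2.608]
force: [0.7, 0.1, 0.8]
grip_width: 0.0937
```

Request:
{"method": "arm_command", "body": {
  "increments": [
    {"slide": [0.02, -0.05, 0]},
    {"slide": [0.035, -0.1, 0]},
    {"slide": [0.05, -0.15, 0]},
    {"slide": [0.065, -0.2, 0]},
    {"slide": [0.08, -0.25, 0]},
    {"slide": [0.095, -0.3, 0]},
    {"slide": [0.108, -0.345, 0]},
    {"slide": [0.118, -0.383, 0]}
  ]
}}

```text
invalid input
```

Request:
{"method": "arm_command", "body": {
  "increments": [
    {"slide": [0.02, -0.05, 0], "yaw": 0, "gripper": 0.65},
    {"slide": [0.035, -0.1, 0], "yaw": 0, "gripper": 0.65},
    {"slide": [0.05, -0.15, 0], "yaw": 0, "gripper": 0.65},
    {"slide": [0.065, -0.2, 0], "yaw": 0, "gripper": 0.65},
    {"slide": [0.08, -0.25, 0], "yaw": 0, "gripper": 0.65},
    {"slide": [0.095, -0.3, 0], "yaw": 0, "gripper": 0.65},
    {"slide": [0.108, -0.345, 0], "yaw": 0, "gripper": 0.65},
    {"slide": [0.118, -0.382, 0], "yaw": 0, "gripper": 0.65}
  ]
}}

```text
time_s: 2.1
ee_pos: [0.4831, -0.2813, 0.2049]
eef_rot: [3.142, -0.001, 2.609]
force: [0.2, 0.4, 0.2]
grip_width: 0.0607
```

Request:
{"method": "arm_command", "body": {
  "increments": [
    {"slide": [0, 0, -0.05], "yaw": 0, "gripper": 0.65},
    {"slide": [0, 0, -0.1], "yaw": 0, "gripper": 0.65},
    {"slide": [0, 0, -0.115], "yaw": 0, "gripper": 0.65},
    {"slide": [0, 0, -0.115], "yaw": 0, "gripper": 0.65}
  ]
}}

```text
time_s: 2.6
ee_pos: [0.4832, -0.2796, 0.0907]
eef_rot: [3.142, -0.001, 2.61]
force: [-0.0, -0.4, 0.5]
grip_width: 0.0608
```

```bash
python3 - <<'E'
from h import *
snap("side","s1.png",(265,240,415,390),4)
E
```

```text
(no output)
```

View pics/s1.png

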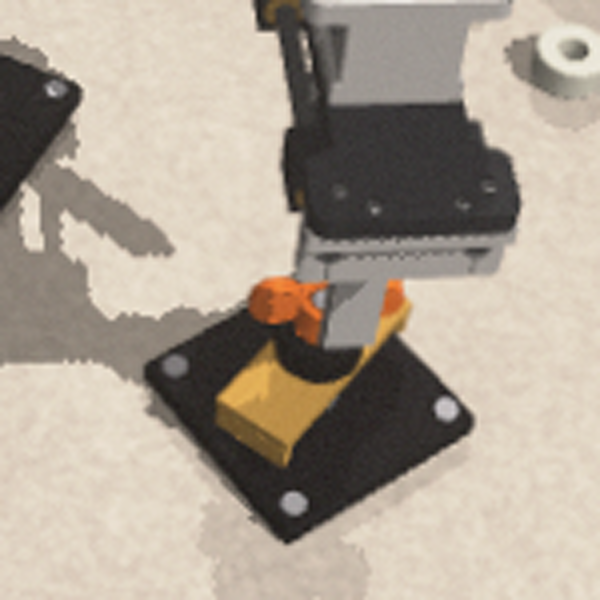

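The fingers straddle the nut, with the near finger at (355,310) in front of the hub and the wings showing on either side. I'll descend and close.

Request:
{"method": "arm_command", "body": {
  "increments": [
    {"slide": [0, 0, -0.015], "yaw": 0, "gripper": 0.65},
    {"slide": [0, 0, -0.029], "yaw": 0, "gripper": 0.65},
    {"slide": [0, 0, -0.029], "yaw": 0, "gripper": 0.4},
    {"slide": [0, 0, -0.029], "yaw": 0, "gripper": 0.3},
    {"slide": [0, 0, -0.029], "yaw": 0, "gripper": 0.1},
    {"slide": [0, 0, -0.029], "yaw": 0, "gripper": 0.1},
    {"slide": [0, 0, -0.029], "yaw": 0, "gripper": 0.1},
    {"slide": [0, 0, -0.029], "yaw": 0, "gripper": 0.1}
  ],
  "grip_force": 12
}}

```text
time_s: 3.65
ee_pos: [0.4832, -0.2797, 0.0617]
eef_rot: [3.142, 0.0, 2.61]
force: [-0.4, -0.0, 2.0]
grip_width: 0.0223
```

Request:
{"method": "arm_command", "body": {
  "increments": [
    {"slide": [0, 0, 0.01], "yaw": 0, "gripper": 0.1},
    {"slide": [0, 0, 0.025], "yaw": 0, "gripper": 0.1},
    {"slide": [0, 0, 0.05], "yaw": 0, "gripper": 0.1},
    {"slide": [0, 0, 0.08], "yaw": 0, "gripper": 0.1},
    {"slide": [0, 0, 0.08], "yaw": 0, "gripper": 0.1}
  ]
}}

```text
time_s: 4.28
ee_pos: [0.484, -0.2802, 0.1444]
eef_rot: [-3.141, 0.005, 2.61]
force: [-0.7, -0.1, -0.8]
grip_width: 0.0226
```

```bash
python3 - <<'E'
from h import *
snap("side","s2.png",(265,215,415,365),4)
print(readout.get_obs()["ee_pos"])
E
```

```text
[ 0.48331964 -0.27982312  0.14256438]
```

View pics/s2.png

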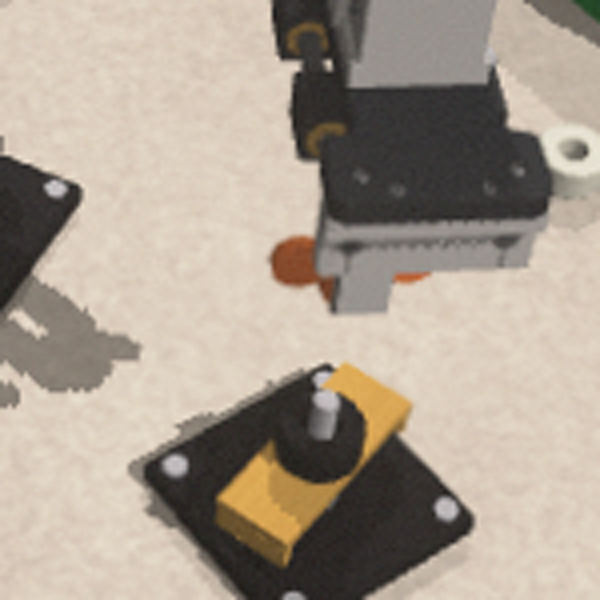

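The nut is held between the fingers at (300,262)–(410,275), and the spacer has stayed on the stud at (322,440). I'll carry the nut to the far end of the tray.

Request:
{"method": "arm_command", "body": {
  "increments": [
    {"slide": [0.001, 0.03, 0.02], "yaw": 0.08, "gripper": 0.1},
    {"slide": [0.003, 0.08, 0.02], "yaw": 0.16, "gripper": 0.1},
    {"slide": [0.004, 0.13, 0.02], "yaw": 0.25, "gripper": 0.1},
    {"slide": [0.006, 0.18, 0.02], "yaw": 0.34, "gripper": 0.1},
    {"slide": [0.008, 0.23, 0.02], "yaw": 0.42, "gripper": 0.1},
    {"slide": [0.009, 0.28, 0.02], "yaw": 0.5, "gripper": 0.1},
    {"slide": [0.01, 0.33, 0.02], "yaw": 0.58, "gripper": 0.1},
    {"slide": [0.012, 0.38, 0.02], "yaw": 0.645, "gripper": 0.1}
  ]
}}

```text
time_s: 5.32
ee_pos: [0.4944, 0.102, 0.1606]
eef_rot: [-3.142, -0.001, -3.026]
force: [0.6, 0.4, -1.0]
grip_width: 0.0228
```

Request:
{"method": "arm_command", "body": {
  "increments": [
    {"slide": [0, 0.05, 0], "yaw": 0, "gripper": 0.1},
    {"slide": [0.002, 0.1, 0], "yaw": 0, "gripper": 0.1},
    {"slide": [0.003, 0.14, 0], "yaw": 0, "gripper": 0.1},
    {"slide": [0.003, 0.156, 0], "yaw": 0, "gripper": 0.1},
    {"slide": [0.003, 0.156, -0.04], "yaw": 0, "gripper": 0.1},
    {"slide": [0.003, 0.156, -0.08], "yaw": 0, "gripper": 0.1},
    {"slide": [0.003, 0.156, -0.12], "yaw": 0, "gripper": 0.1},
    {"slide": [0.003, 0.156, -0.12], "yaw": 0, "gripper": 0.1}
  ]
}}

```text
time_s: 6.32
ee_pos: [0.4964, 0.255, 0.0388]
eef_rot: [-3.14, -0.006, -3.029]
force: [0.8, -0.7, -0.1]
grip_width: 0.0223
```

```bash
python3 - <<'E'
from h import *
c=imaging.camera("side");d=imaging.camera("top")
f=lambda i:cv2.resize(i[:,:,::-1],(400,400),interpolation=cv2.INTER_CUBIC)
cv2.imwrite("pics/n1.png",cv2.convertScaleAbs(np.hstack([f(c["color"][110:250,150:290]),f(d["color"][140:280,110:250])]),alpha=1.4))
print(readout.get_obs()["ee_pos"])
E
```

```text
[0.49851117 0.25607844 0.04245492]
```

View pics/n1.png

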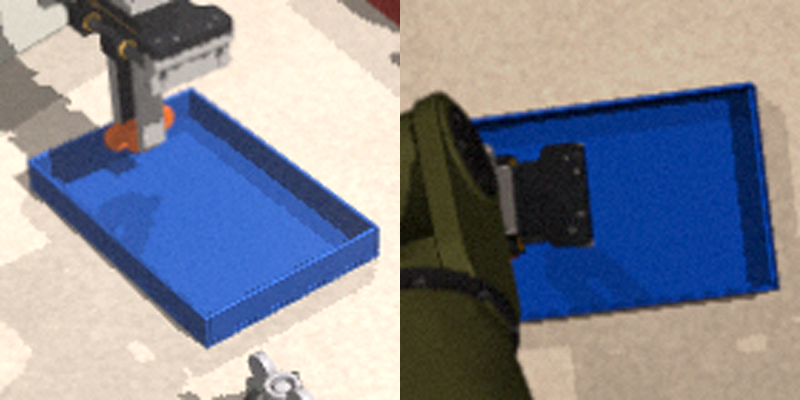

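The nut hangs inside the tray near its far left end, at (140,130) in the left crop, and clears the walls. I'll lower it.

Request:
{"method": "arm_command", "body": {
  "increments": [
    {"slide": [0, 0, -0.015], "yaw": 0, "gripper": 0.1},
    {"slide": [0, 0, -0.025], "yaw": 0, "gripper": 0.1},
    {"slide": [0, 0, -0.031], "yaw": 0, "gripper": 0.1},
    {"slide": [0, 0, -0.033], "yaw": 0, "gripper": 0.1},
    {"slide": [0, 0, -0.034], "yaw": 0, "gripper": 0.1},
    {"slide": [0, 0, -0.034], "yaw": 0, "gripper": 0.1}
  ]
}}

```text
time_s: 7.18
ee_pos: [0.4982, 0.2565, 0.0077]
eef_rot: [3.141, 0.0, -3.028]
force: [-0.2, 0.9, 0.7]
grip_width: 0.023
```

Request:
{"method": "arm_command", "body": {
  "increments": [
    {"slide": [0, 0, 0], "yaw": 0, "gripper": 0.3},
    {"slide": [0, 0, 0], "yaw": 0, "gripper": 0.5},
    {"slide": [0, 0, 0], "yaw": 0, "gripper": 0.5},
    {"slide": [0, 0, 0.01], "yaw": 0, "gripper": 0.5},
    {"slide": [0, 0, 0.05], "yaw": 0, "gripper": 0.5},
    {"slide": [0, 0, 0.1], "yaw": 0, "gripper": 0.5},
    {"slide": [0, 0, 0.15], "yaw": 0, "gripper": 0.5}
  ]
}}

```text
time_s: 8.05
ee_pos: [0.4979, 0.2563, 0.1598]
eef_rot: [3.141, 0.0, -3.028]
force: [-0.0, 0.1, -0.1]
grip_width: 0.047
```

Request:
{"method": "arm_command", "body": {
  "increments": [
    {"slide": [-0.001, -0.03, 0], "yaw": 0.02, "gripper": 0.65},
    {"slide": [-0.002, -0.085, 0], "yaw": 0.04, "gripper": 0.65},
    {"slide": [-0.004, -0.14, 0], "yaw": 0.06, "gripper": 0.65},
    {"slide": [-0.005, -0.195, 0], "yaw": 0.08, "gripper": 0.65},
    {"slide": [-0.006, -0.25, 0], "yaw": 0.1, "gripper": 0.65},
    {"slide": [-0.008, -0.305, 0], "yaw": 0.13, "gripper": 0.65},
    {"slide": [-0.01, -0.36, 0], "yaw": 0.15, "gripper": 0.65},
    {"slide": [-0.012, -0.41, 0], "yaw": 0.175, "gripper": 0.65}
  ]
}}

```text
time_s: 9.05
ee_pos: [0.4858, -0.1555, 0.1583]
eef_rot: [-3.141, 0.001, -2.853]
force: [1.1, -0.7, 0.0]
grip_width: 0.0615
```

Request:
{"method": "arm_command", "body": {
  "increments": [
    {"slide": [-0.001, -0.05, 0], "yaw": 0, "gripper": 0.65},
    {"slide": [-0.002, -0.1, 0], "yaw": 0, "gripper": 0.65},
    {"slide": [-0.003, -0.127, 0], "yaw": 0, "gripper": 0.65},
    {"slide": [-0.003, -0.127, 0], "yaw": 0, "gripper": 0.65},
    {"slide": [-0.003, -0.127, -0.04], "yaw": 0, "gripper": 0.65},
    {"slide": [-0.003, -0.127, -0.07], "yaw": 0, "gripper": 0.65},
    {"slide": [-0.003, -0.127, -0.07], "yaw": 0, "gripper": 0.65}
  ]
}}

```text
time_s: 9.93
ee_pos: [0.4824, -0.2791, 0.0863]
eef_rot: [3.139, -0.002, -2.853]
force: [0.7, -0.6, -0.1]
grip_width: 0.0613
```

```bash
python3 - <<'E'
from h import *
c=imaging.camera("side");d=imaging.camera("top")
f=lambda i:cv2.resize(i[:,:,::-1],(400,400),interpolation=cv2.INTER_CUBIC)
cv2.imwrite("pics/p1.png",cv2.convertScaleAbs(np.hstack([f(c["color"][265:385,275:395]),f(d["color"][160:260,120:250])]),alpha=1.5))
print(readout.get_obs()["ee_pos"])
E
```

```text
[ 0.4836584  -0.28030695  0.08887972]
```

View pics/p1.png

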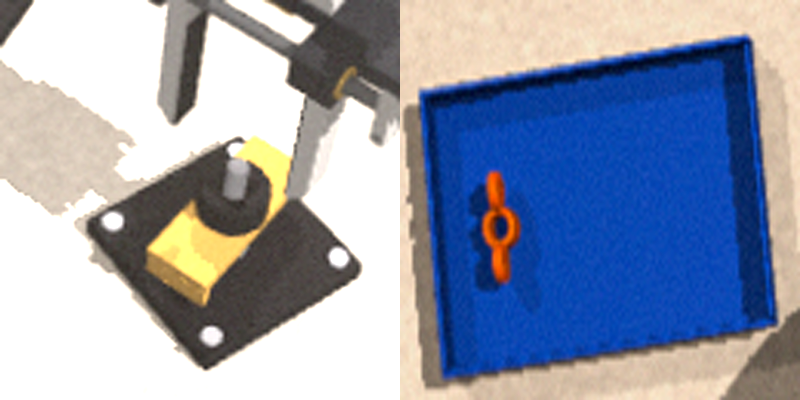

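The nut lies flat in the tray at (500,230), and the open fingers straddle the spacer across the bracket's narrow side. I'll descend and grip.

Request:
{"method": "arm_command", "body": {
  "increments": [
    {"slide": [0, 0, -0.02], "yaw": 0, "gripper": 0.65},
    {"slide": [0, 0, -0.04], "yaw": 0, "gripper": 0.65},
    {"slide": [0, 0, -0.046], "yaw": 0, "gripper": 0.65},
    {"slide": [0, 0, -0.046], "yaw": 0, "gripper": 0.5},
    {"slide": [0, 0, -0.046], "yaw": 0, "gripper": 0.4},
    {"slide": [0, 0, -0.046], "yaw": 0, "gripper": 0.2},
    {"slide": [0, 0, -0.046], "yaw": 0, "gripper": 0.2},
    {"slide": [0, 0, -0.046], "yaw": 0, "gripper": 0.2}
  ]
}}

```text
time_s: 11.02
ee_pos: [0.4834, -0.2808, 0.0422]
eef_rot: [-3.141, 0.001, -2.853]
force: [-1.3, 1.1, 5.8]
grip_width: 0.0359
```

Request:
{"method": "arm_command", "body": {
  "increments": [
    {"slide": [0, 0, 0.01], "yaw": 0, "gripper": 0.2},
    {"slide": [0, 0, 0.025], "yaw": 0, "gripper": 0.2},
    {"slide": [0, 0, 0.06], "yaw": 0, "gripper": 0.2},
    {"slide": [0, 0, 0.1], "yaw": 0, "gripper": 0.2},
    {"slide": [0, 0, 0.12], "yaw": 0, "gripper": 0.2},
    {"slide": [0, 0, 0.12], "yaw": 0, "gripper": 0.2}
  ]
}}

```text
time_s: 11.78
ee_pos: [0.4836, -0.281, 0.1635]
eef_rot: [-3.139, 0.002, -2.853]
force: [-0.1, -0.2, -0.7]
grip_width: 0.0359
```

```bash
python3 - <<'E'
from h import *
snap("side","p2.png",(255,195,405,395),3)
print(readout.get_obs()["ee_pos"])
E
```

```text
[ 0.48307536 -0.28062142  0.16191515]
```

View pics/p2.png

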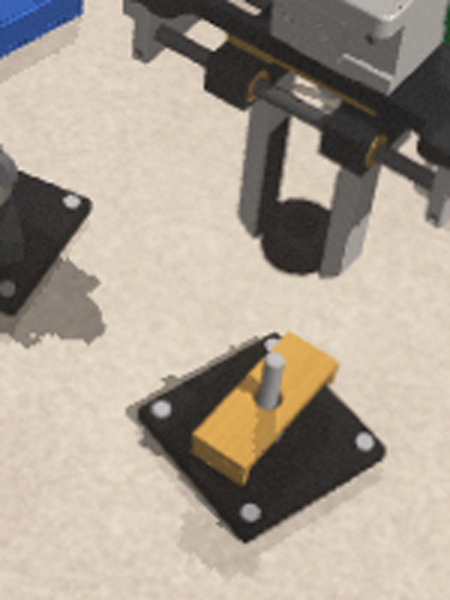

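The spacer is held level at (297,240), and the bracket has stayed on the boss at (265,400). I'll carry the spacer to mid-tray.

Request:
{"method": "arm_command", "body": {
  "increments": [
    {"slide": [0.001, 0.03, 0], "yaw": -0.02, "gripper": 0.2},
    {"slide": [0.003, 0.08, 0], "yaw": -0.04, "gripper": 0.2},
    {"slide": [0.005, 0.13, 0], "yaw": -0.06, "gripper": 0.2},
    {"slide": [0.008, 0.18, 0], "yaw": -0.08, "gripper": 0.2},
    {"slide": [0.01, 0.23, 0], "yaw": -0.1, "gripper": 0.2},
    {"slide": [0.013, 0.28, 0], "yaw": -0.13, "gripper": 0.2},
    {"slide": [0.016, 0.33, 0], "yaw": -0.15, "gripper": 0.2},
    {"slide": [0.018, 0.38, 0], "yaw": -0.175, "gripper": 0.2}
  ]
}}

```text
time_s: 12.82
ee_pos: [0.5004, 0.101, 0.1604]
eef_rot: [-3.142, -0.002, -3.029]
force: [0.1, 0.4, 0.5]
grip_width: 0.0359
```

Request:
{"method": "arm_command", "body": {
  "increments": [
    {"slide": [0.002, 0.04, 0], "yaw": 0, "gripper": 0.2},
    {"slide": [0.004, 0.075, 0], "yaw": 0, "gripper": 0.2},
    {"slide": [0.005, 0.09, 0], "yaw": 0, "gripper": 0.2},
    {"slide": [0.005, 0.09, 0], "yaw": 0, "gripper": 0.2},
    {"slide": [0.005, 0.09, -0.04], "yaw": 0, "gripper": 0.2},
    {"slide": [0.005, 0.09, -0.09], "yaw": 0, "gripper": 0.2},
    {"slide": [0.005, 0.09, -0.13], "yaw": 0, "gripper": 0.2},
    {"slide": [0.005, 0.09, -0.135], "yaw": 0, "gripper": 0.2}
  ]
}}

```text
time_s: 13.82
ee_pos: [0.5048, 0.1878, 0.0243]
eef_rot: [-3.141, -0.005, -3.03]
force: [0.4, -0.2, 0.4]
grip_width: 0.0362
```

```bash
python3 - <<'E'
from h import *
imaging.camera("side");o=readout.get_obs();print(o["ee_pos"],o["grip_width"],o["eef_rot"])
E
```

```text
[0.50563882 0.18821189 0.02560253] 0.035616109665859076 [-3.14107527e+00 -2.29677666e-03 -3.02946354e+00]
```

Request:
{"method": "arm_command", "body": {
  "increments": [
    {"slide": [0, 0, -0.01], "yaw": 0, "gripper": 0.2},
    {"slide": [0, 0, -0.016], "yaw": 0, "gripper": 0.2},
    {"slide": [0, 0, -0.018], "yaw": 0, "gripper": 0.2},
    {"slide": [0, 0, -0.019], "yaw": 0, "gripper": 0.2},
    {"slide": [0, 0, -0.019], "yaw": 0, "gripper": 0.2}
  ]
}}

```text
time_s: 14.5
ee_pos: [0.5061, 0.1894, 0.0076]
eef_rot: [3.142, 0.0, -3.028]
force: [0.8, 0.0, 0.6]
grip_width: 0.0356
```

Request:
{"method": "arm_command", "body": {
  "increments": [
    {"slide": [0, 0, 0], "yaw": 0, "gripper": 0.45},
    {"slide": [0, 0, 0], "yaw": 0, "gripper": 0.55},
    {"slide": [0, 0, 0], "yaw": 0, "gripper": 0.55},
    {"slide": [0, 0, 0.01], "yaw": 0, "gripper": 0.55},
    {"slide": [0, 0, 0.05], "yaw": 0, "gripper": 0.55},
    {"slide": [0, 0, 0.1], "yaw": 0, "gripper": 0.55},
    {"slide": [0, 0, 0.15], "yaw": 0, "gripper": 0.55},
    {"slide": [0, 0, 0.153], "yaw": 0, "gripper": 0.55}
  ]
}}

```text
time_s: 15.5
ee_pos: [0.5074, 0.1898, 0.1647]
eef_rot: [3.14, 0.007, -3.028]
force: [-0.6, -0.5, -0.8]
grip_width: 0.0519
```

Request:
{"method": "arm_command", "body": {
  "increments": [
    {"slide": [-0.001, -0.03, 0], "yaw": 0.02, "gripper": 0.65},
    {"slide": [-0.004, -0.085, 0], "yaw": 0.04, "gripper": 0.65},
    {"slide": [-0.007, -0.14, 0], "yaw": 0.06, "gripper": 0.65},
    {"slide": [-0.009, -0.195, 0], "yaw": 0.08, "gripper": 0.65},
    {"slide": [-0.012, -0.25, 0], "yaw": 0.1, "gripper": 0.65},
    {"slide": [-0.015, -0.305, 0], "yaw": 0.13, "gripper": 0.65},
    {"slide": [-0.018, -0.36, 0], "yaw": 0.15, "gripper": 0.65},
    {"slide": [-0.02, -0.41, 0], "yaw": 0.175, "gripper": 0.65}
  ]
}}

```text
time_s: 16.5
ee_pos: [0.4853, -0.2224, 0.1599]
eef_rot: [3.141, -0.001, -2.853]
force: [0.3, 0.1, 0.6]
grip_width: 0.061
```

Request:
{"method": "arm_command", "body": {
  "increments": [
    {"slide": [-0.002, -0.045, 0], "yaw": 0, "gripper": 0.65},
    {"slide": [-0.002, -0.059, 0], "yaw": 0, "gripper": 0.65},
    {"slide": [-0.002, -0.059, 0], "yaw": 0, "gripper": 0.65},
    {"slide": [-0.002, -0.059, -0.04], "yaw": 0, "gripper": 0.65},
    {"slide": [-0.002, -0.059, -0.08], "yaw": 0, "gripper": 0.65},
    {"slide": [-0.002, -0.059, -0.1], "yaw": 0, "gripper": 0.65},
    {"slide": [-0.002, -0.059, -0.1], "yaw": 0, "gripper": 0.65}
  ]
}}

```text
time_s: 17.38
ee_pos: [0.4837, -0.2778, 0.0593]
eef_rot: [3.139, -0.002, -2.852]
force: [0.1, -0.4, 0.4]
grip_width: 0.0609
```

```bash
python3 - <<'E'
from h import *
c=imaging.camera("side");d=imaging.camera("top")
f=lambda i:cv2.resize(i[:,:,::-1],(400,400),interpolation=cv2.INTER_CUBIC)
cv2.imwrite("pics/b1.png",cv2.convertScaleAbs(np.hstack([f(c["color"][265:385,275:395]),f(d["color"][160:260,120:250])]),alpha=1.5))
print(readout.get_obs()["ee_pos"])
E
```

```text
[ 0.48461922 -0.27891317  0.0613635 ]
```

View pics/b1.png

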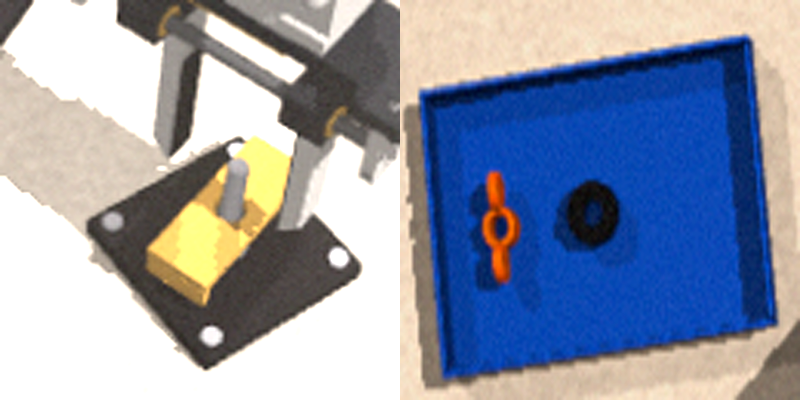

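The nut (500,230) and spacer (592,213) both lie flat and separate in the tray, and the fingers straddle the bracket's long edges. I'll descend to just above the level of the feet and grip the plate.

Request:
{"method": "arm_command", "body": {
  "increments": [
    {"slide": [-0.001, -0.002, -0.02], "yaw": 0, "gripper": 0.65},
    {"slide": [-0.001, -0.002, -0.034], "yaw": 0, "gripper": 0.65},
    {"slide": [-0.001, -0.002, -0.037], "yaw": 0, "gripper": 0.65},
    {"slide": [-0.001, -0.002, -0.037], "yaw": 0, "gripper": 0.5},
    {"slide": [-0.001, -0.002, -0.037], "yaw": 0, "gripper": 0.4},
    {"slide": [-0.001, -0.002, -0.037], "yaw": 0, "gripper": 0.2},
    {"slide": [-0.001, -0.002, -0.037], "yaw": 0, "gripper": 0.2},
    {"slide": [-0.001, -0.002, -0.037], "yaw": 0, "gripper": 0.2}
  ],
  "grip_force": 25
}}

```text
time_s: 18.48
ee_pos: [0.4832, -0.2817, 0.0238]
eef_rot: [-3.141, 0.0, -2.853]
force: [-1.2, 0.4, 6.5]
grip_width: 0.0334
```

Request:
{"method": "arm_command", "body": {
  "increments": [
    {"slide": [0, 0, 0.01], "yaw": 0, "gripper": 0.2},
    {"slide": [0, 0, 0.025], "yaw": 0, "gripper": 0.2},
    {"slide": [0, 0, 0.06], "yaw": 0, "gripper": 0.2},
    {"slide": [0, 0, 0.1], "yaw": 0, "gripper": 0.2},
    {"slide": [0, 0, 0.138], "yaw": 0, "gripper": 0.2},
    {"slide": [0, 0, 0.138], "yaw": 0, "gripper": 0.2}
  ]
}}

```text
time_s: 19.23
ee_pos: [0.484, -0.2823, 0.1652]
eef_rot: [-3.137, 0.004, -2.853]
force: [-1.2, -1.3, -1.9]
grip_width: 0.0337
```

```bash
python3 - <<'E'
from h import *
snap("side","b2.png",(255,195,405,395),3)
print(readout.get_obs()["ee_pos"])
E
```

```text
[ 0.48331221 -0.28181792  0.16285847]
```

View pics/b2.png

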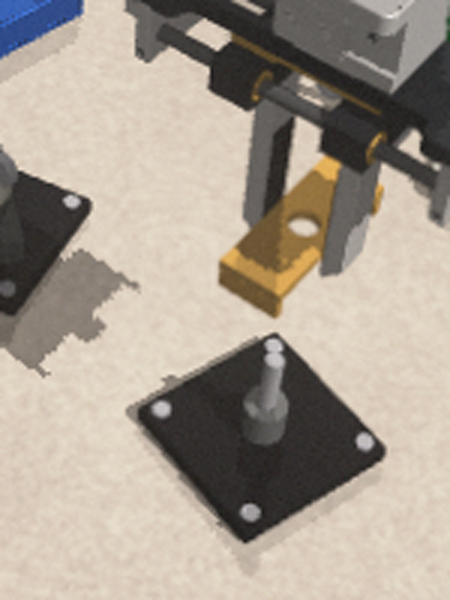

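The bracket is held level at (300,235), and the bare stud is left behind. I'll carry the bracket to the free end of the tray.

Request:
{"method": "arm_command", "body": {
  "increments": [
    {"slide": [0.002, 0.03, 0], "yaw": -0.02, "gripper": 0.2},
    {"slide": [0.006, 0.08, 0], "yaw": -0.04, "gripper": 0.2},
    {"slide": [0.01, 0.13, 0], "yaw": -0.06, "gripper": 0.2},
    {"slide": [0.014, 0.18, 0], "yaw": -0.08, "gripper": 0.2},
    {"slide": [0.018, 0.23, 0], "yaw": -0.1, "gripper": 0.2},
    {"slide": [0.022, 0.28, 0], "yaw": -0.13, "gripper": 0.2},
    {"slide": [0.026, 0.33, 0], "yaw": -0.15, "gripper": 0.2},
    {"slide": [0.03, 0.37, 0], "yaw": -0.175, "gripper": 0.2}
  ]
}}

```text
time_s: 20.27
ee_pos: [0.5123, 0.0902, 0.1603]
eef_rot: [3.142, -0.002, -3.028]
force: [1.3, -0.1, -0.6]
grip_width: 0.0335
```

Request:
{"method": "arm_command", "body": {
  "increments": [
    {"slide": [0.001, 0.02, 0], "yaw": 0, "gripper": 0.2},
    {"slide": [0.001, 0.03, 0], "yaw": 0, "gripper": 0.2},
    {"slide": [0.001, 0.03, 0], "yaw": 0, "gripper": 0.2},
    {"slide": [0.001, 0.03, -0.04], "yaw": 0, "gripper": 0.2},
    {"slide": [0.001, 0.03, -0.09], "yaw": 0, "gripper": 0.2},
    {"slide": [0.001, 0.03, -0.12], "yaw": 0, "gripper": 0.2},
    {"slide": [0.001, 0.03, -0.12], "yaw": 0, "gripper": 0.2}
  ]
}}

```text
time_s: 21.15
ee_pos: [0.5129, 0.1173, 0.0397]
eef_rot: [-3.141, -0.004, -3.029]
force: [0.2, -0.4, -1.1]
grip_width: 0.0333
```

```bash
python3 - <<'E'
from h import *
snap("side","b3.png",(150,110,300,260),4)
o=readout.get_obs();print(o["ee_pos"],o["grip_width"])
E
```

```text
[0.51394794 0.11760167 0.04147518] 0.0336086018726175
```

View pics/b3.png

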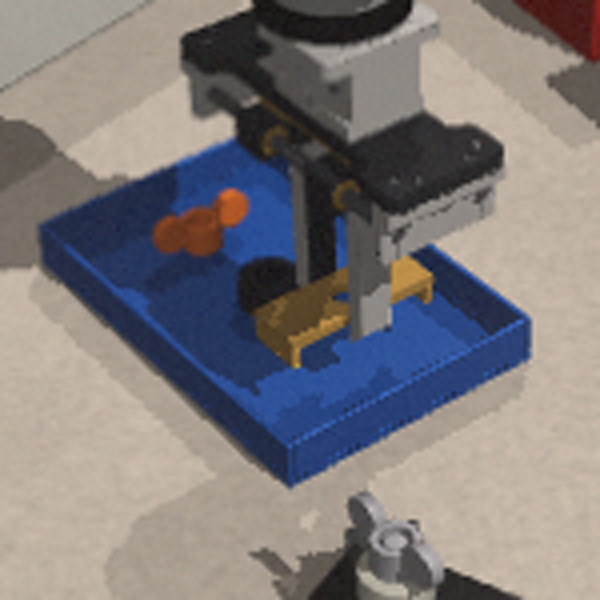

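The bracket hangs level inside the tray at (345,305), clear of the spacer at (270,285) and of the walls. I'll lower and release it.

Request:
{"method": "arm_command", "body": {
  "increments": [
    {"slide": [0, 0, -0.015], "yaw": 0, "gripper": 0.2},
    {"slide": [0, 0, -0.027], "yaw": 0, "gripper": 0.2},
    {"slide": [0, 0, -0.033], "yaw": 0, "gripper": 0.2},
    {"slide": [0, 0, -0.035], "yaw": 0, "gripper": 0.2},
    {"slide": [0, 0, -0.035], "yaw": 0, "gripper": 0.2},
    {"slide": [0, 0, -0.035], "yaw": 0, "gripper": 0.2}
  ]
}}

```text
time_s: 21.95
ee_pos: [0.5143, 0.1184, 0.0068]
eef_rot: [3.142, 0.001, -3.028]
force: [0.1, -1.1, -0.7]
grip_width: 0.0335
```

Request:
{"method": "arm_command", "body": {
  "increments": [
    {"slide": [0, 0, 0], "yaw": 0, "gripper": 0.4},
    {"slide": [0, 0, 0], "yaw": 0, "gripper": 0.52},
    {"slide": [0, 0, 0], "yaw": 0, "gripper": 0.52},
    {"slide": [0, 0, 0.01], "yaw": 0, "gripper": 0.52},
    {"slide": [0, 0, 0.05], "yaw": 0, "gripper": 0.52},
    {"slide": [0, 0, 0.1], "yaw": 0, "gripper": 0.52},
    {"slide": [0, 0, 0.15], "yaw": 0, "gripper": 0.52},
    {"slide": [0, 0, 0.17], "yaw": 0, "gripper": 0.52}
  ]
}}

```text
time_s: 22.95
ee_pos: [0.5148, 0.1185, 0.1803]
eef_rot: [3.141, 0.005, -3.028]
force: [0.3, -0.1, -0.6]
grip_width: 0.0487
```

Request:
{"method": "arm_command", "body": {
  "increments": [
    {"slide": [-0.01, -0.05, 0], "yaw": 0, "gripper": 0.52},
    {"slide": [-0.02, -0.1, 0], "yaw": 0, "gripper": 0.52},
    {"slide": [-0.03, -0.15, 0], "yaw": 0, "gripper": 0.52},
    {"slide": [-0.04, -0.2, 0], "yaw": 0, "gripper": 0.52},
    {"slide": [-0.04, -0.25, 0], "yaw": 0, "gripper": 0.52},
    {"slide": [-0.04, -0.3, 0], "yaw": 0, "gripper": 0.52},
    {"slide": [-0.04, -0.3, 0], "yaw": 0, "gripper": 0.52},
    {"slide": [-0.04, -0.3, 0], "yaw": 0, "gripper": 0.52}
  ]
}}

```text
time_s: 23.95
ee_pos: [0.474, -0.1812, 0.1768]
eef_rot: [3.142, 0.0, -3.029]
force: [0.7, 0.1, -0.4]
grip_width: 0.0489
```

```bash
python3 - <<'E'
from h import *
c=imaging.camera("side");d=imaging.camera("top")
f=lambda i:cv2.resize(i[:,:,::-1],(400,400),interpolation=cv2.INTER_CUBIC)
cv2.imwrite("pics/e1.png",cv2.convertScaleAbs(np.hstack([f(c["color"][130:240,155:295]),f(d["color"][160:260,120:250])]),alpha=1.4))
o=readout.get_obs();print(o["ee_pos"],o["force"])
E
```

```text
[ 0.47415763 -0.18062713  0.17674645] [-0.31439901 -0.24272444 -0.07518558]
```

View pics/e1.png

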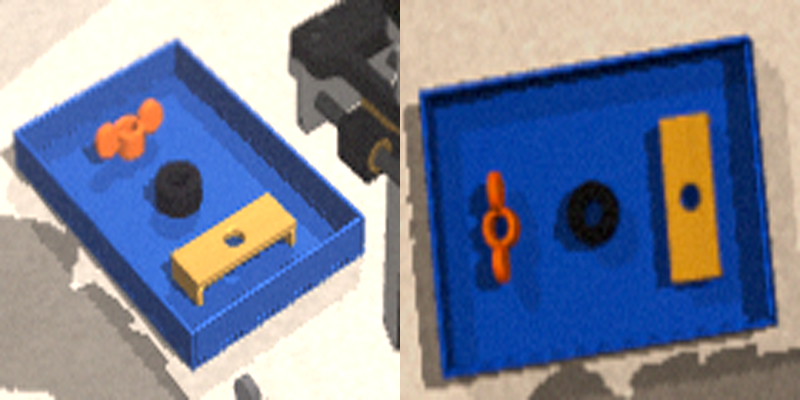

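All three parts lie flat and apart in the tray: nut (500,230), spacer (592,213), bracket (690,197). The arm is clear of everything.

```bash
python3 -c "
from h import *
print(job.hand_in())"
```

```text
the job is handed in; nothing more can be done
None
```

The wing nut, the spacer and the bracket were lifted off the stud one at a time in that order. Each was lowered to within about 1 mm of the tray floor before release, and the job was handed in at about 24 s of the 72 s allowed.

The final side and top pictures show all three flat on the tray floor and clear of each other, with the gripper away from everything and almost no force on the tool. The other stand was not touched.

Two readings disagreed slightly:
- **Nut grip:** the gripper read about 22.5 mm on the 24 mm hub, but the nut held and set down normally.
- **Tray position:** my rough side-view reading put the tray about 14 mm off the top-view one. I used the top view, and the final picture shows the parts well inside the walls.

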